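# Close the specimen jars from the stack of lids

## Task

Close the four open specimen jars: take the stack of glass lids on the cork mat apart and lay each lid flat on the jar whose mouth it fits in shape and size, centred on it and, for the rectangular ones, turned square with the jar. Lower the lids gently, never dropping them, and leave the four jars, the jar that is already closed and the amber bottle standing where they are.

Things in the scene. Friction and masses are not known exactly. Their poses are not given: they have to be found in the camera images.
- lid_round_small: Small round lid: flat plate of pale ground glass, 8 mm thick, greenish bevelled edge; diameter 44 mm, about 30 g. Topmost of the stack. Stack from the bottom: cork mat (150 x 120 x 6 mm), large rectangular, large round, small rectangular, small round lid, roughly centred, each at its own angle. Origin: centre of its underside, z up.
- lid_rect_small: Small rectangular lid: flat plate of pale ground glass, 8 mm thick, greenish bevelled edge; 64 mm long (own x) by 48 mm wide (own y), about 60 g. Second from the top of the stack. Origin: centre of its underside, z up.
- lid_round_large: Large round lid: flat plate of pale ground glass, 8 mm thick, greenish bevelled edge; diameter 64 mm, about 65 g. Third from the top of the stack. Origin: centre of its underside, z up.
- lid_rect_large: Large rectangular lid: flat plate of pale ground glass, 8 mm thick, greenish bevelled edge; 104 mm long (own x) by 68 mm wide (own y), about 140 g. Bottom of the stack, on the cork mat. Origin: centre of its underside, z up.
- jar_round_small: Small round clear glass jar, 64 mm high; flat sealing flange round the mouth, outer diameter 41 mm, mouth 26 mm; wall below 36 mm across. Shell inside. Open at the top, with a dry specimen inside below the mouth; stands loose on the bench and can be pushed over; about 220 g. Origin: centre of its underside, z up; the flange's top is 64 mm above it.
- jar_rect_small: Small rectangular clear glass jar, 78 mm high; flat flange 61 mm (own x) by 45 mm (own y), mouth 46 by 30 mm. Beetle on cork inside. Open at the top, with a dry specimen inside below the mouth; stands loose on the bench and can be pushed over; about 280 g. Origin: centre of its underside, z up; the flange's top is 78 mm above it.
- jar_round_large: Large round clear glass jar, 94 mm high; flat sealing flange round the mouth, outer diameter 60 mm, mouth 44 mm; wall below 55 mm across. Coral inside. Open at the top, with a dry specimen inside below the mouth; stands loose on the bench and can be pushed over; about 360 g. Origin: centre of its underside, z up; the flange's top is 94 mm above it.
- jar_rect_large: Large rectangular clear glass jar, 84 mm high; flat flange 100 mm (own x) by 64 mm (own y), mouth 84 by 48 mm. Lizard on a pale plate inside. Open at the top, with a dry specimen inside below the mouth; stands loose on the bench and can be pushed over; about 500 g. Origin: centre of its underside, z up; the flange's top is 84 mm above it.
- closed_jar: Bystander: round glass jar that already has its lid (diameter 60 mm) stuck on, 66 mm high in all, at the far side of the bench; needs nothing. Loose, about 350 g. Origin: centre of its underside, z up.
- amber_bottle: Bystander: capped amber bottle, diameter 60 mm, 135 mm high, on the robot's right. Loose, about 400 g. Origin: centre of its underside, z up.
Mind the look-alikes: they are no part of the job. Leave any red look-alike of the jar_rect_small alone. What is shaped like the lid_round_small but pink or red is not meant.

How it is judged:
By the outcome, as a careful person would: the job done as asked, in the order asked, and still so for the second after the job is handed in, with the robot touching nothing.
It also fails if it takes over 128 s, if anything falls off the work surface, if the arm or the gripper's body presses on something with over 40 N, if the wrist force passes 120 N, or if a joint passes its speed limit or range.

## Robot

A 6-joint arm with a two-finger parallel gripper is mounted at the origin on the work surface. World frame = base frame: x ahead of the robot, y to its left, z up, the work surface at z = 0. Lengths are in m, angles in rad, forces in N, time in s.
With the tool pointing down it reaches from about 0.35 to 0.975 m from the base axis. Payload 4.9 kg.
Tool frame: the origin (TCP) lies midway between the tips of the shut fingers; the grasp point (between the pads) lies 19 mm behind it; z points along the fingers, y is the line along which they close (so a half turn about z gives the same grasp; the last joint's range is limited). The gripper opens to 85 mm and grips with 20 to 120 N. Pads are 22 mm wide; open, the fingers measure 114 mm over their backs; the gripper's body (76 mm by 85 mm) begins 54 mm behind the grasp point. The pads swing forward as they close: fully open they stand 13 mm farther back than shut.
Start: joints at [-1.389, 0.053, 1.613, -0, 1.476, -0.119], TCP at [0.185, -0.597, 0.231] pointing down, gripper open.
Joint ranges: [-3.01, 3.01], [-1.01, 2.22], [0.06, 2.58], [-1.02, 4.17], [0.09, 2.62], [-3.14, 3.14]. Speed limits (rad/s): [2.57, 2.57, 3.14, 3.14, 3.14, 3.14].

## Interface

Orientations are given as a rotation vector (axis times angle).
In Python, from station import ctrl gives the robot as it stands. The module is installed in compiled form; this text tells all that it offers.
- The arm moves only by the shell command python3 -m handwheel 'ROWS' [OPENING] [FORCE]. ROWS is JSON, a list of rows, each a list of 2 entries, a list of its own where there are three numbers: the shift along the tool's x, y, z in cm, then the turn, a rotation vector about the tool's x, y, z in rad. In form: [[[tx, ty, tz], [ax, ay, az]], ...]. A call has 1 to 5 rows; each row is the pose to reach, as a shift and turn from the pose commanded when the call began, along the tool's axes at that moment; what a row does not reach only later rows make up. A row lasts 1/8 s, in which the tool goes at most 62.5 mm and 10.7 degrees, less where a joint would pass 70% of its speed; a pose out of reach is approached as far as the arm can. A call with a gripper value outside its range is refused whole. OPENING is the gripper's target within -1 to 1 (shut at 1, half-way at 0, fully open at -1), set as the call begins (- or left out, the last holds). The fingers move at their own pace and stop on an object; FORCE is the grip in N (left out, the last holds). Time passes only in rows, so rows that repeat a pose let the fingers close. It gives the time, the measured TCP pose, the force, the opening and the grip force at its end, in the units of the state.
- ctrl.get_obs(): the state, without advancing time (a new reading comes with each control period).
- ctrl.get_image(name): name is "scene" or "top" or "wrist"; returns the picture (480x640x3 uint8, blue, green, red); there is no depth.
- ctrl.calibration(name): a dict with "fx", "fy", "cx", "cy" (pixels), "R" (3x3) and "t" (3): a world point X has camera coordinates R X + t. Camera axes: x right, y down, z forward; pixel columns grow to the right and rows downward; lengths in m; the calibration is good to about 2 mm. The wrist camera is an equidistant fisheye: a pixel r from the principal point sees the ray r / f radians off the axis. A picture is of the moment at which its call begins: read the wrist's pose just before it. calibration takes no time and is no camera call; for the wrist camera it gives the pose at the moment of the call.
- ctrl.finish_job(): hands the job in; it is judged then, once.
Trained networks look in the newest picture that a camera, given by its name, has taken for a name from the list of things; names that differ only in an ending like _2 or _b are one class to them, and where a whole thing is asked for, a point or a joint stands for the part that bears it (a point fixed in the world has none). Each returns a list of dicts, best first, with "score" (0 to 1); they miss things now and then, are a little off and sometimes report something else, mostly with a low value. They report only what shows in the picture. A call takes as long as a camera call. They do not tell look-alikes from the thing itself.
- ctrl.look_for(camera, query): "position" ([column, row] in pixels, amid what is visible of it).
- ctrl.landmark_of(camera, query): "position" ([column, row] in pixels: a listed point, or the origin of a listed thing).
The state is a dict: "t": time; "q": joint angles; "dq": joint speeds; "effort": joint torques, N m; "tool_pos": TCP position; "tool_rot": TCP orientation; "contact_force": force on the tool from outside, world axes, zero at the start; "wrist_torque": the same for the moment, N m; "opening": finger opening in m; "grip_force": force on a finger pad.
Only numpy, scipy, OpenCV 4.12 (cv2) and the standard library are available. Lean on these libraries where they do the work, as an engineer would, in place of code of your own. Each camera call takes 0.05 s, during which the arm holds its last target. There are 200 camera calls.

## Working session

There is one attempt and no reset: what is moved stays moved. The work goes in short steps, Python scripts to look and compute and a shell command to move; the robot and the scene stay as the last step left them, time stands still between calls to the robot, and variables do not carry over. Pictures are saved under pics/ and viewed, at most 14 in all, crops included, and the job is handed in when it is done.

```bash
mkdir -p pics; cat > h.py <<'E'
import numpy as np, cv2
from scipy.spatial.transform import Rotation as R
from station import ctrl
def pix2w(cam,p,z,c=None):
    c=c or ctrl.calibration(cam); Rm=np.array(c["R"]);t=np.array(c["t"])
    a=(p[0]-c["cx"])/c["fx"];b=(p[1]-c["cy"])/c["fy"]
    if cam=="wrist":
        r=np.hypot(a,b); d=np.array([a/r*np.sin(r),b/r*np.sin(r),np.cos(r)]) if r>1e-9 else np.array([0,0,1.])
    else: d=np.array([a,b,1.])
    o=-Rm.T@t; d=Rm.T@d
    return o+d*(z-o[2])/d[2]
def w2pix(cam,X,c=None):
    c=c or ctrl.calibration(cam); p=np.array(c["R"])@np.array(X)+np.array(c["t"])
    if cam=="wrist":
        s=np.hypot(p[0],p[1]); th=np.arctan2(s,p[2]); a,b=p[0]/s*th,p[1]/s*th
    else: a,b=p[0]/p[2],p[1]/p[2]
    return np.array([c["fx"]*a+c["cx"],c["fy"]*b+c["cy"]])
E
python3 - <<'E'
from h import *
for c in("top","scene"):
    cv2.imwrite(f"pics/{c}0.png",ctrl.get_image(c))
    k=ctrl.calibration(c); print(c,k)
H=dict(lid_round_small=.032,lid_rect_small=.024,lid_round_large=.016,lid_rect_large=.008,jar_round_small=0,jar_rect_small=0,jar_round_large=0,jar_rect_large=0,closed_jar=0,amber_bottle=0)
for n,z in H.items():
    for d in ctrl.landmark_of("top",n)[:3]: print(n,np.round(d["position"]),round(d["score"],2),pix2w("top",d["position"],z).round(3))
o=ctrl.get_obs();print(o)
E
```

```text
top {'fx': 492.9257386408165, 'fy': 492.9257386408165, 'cx': 319.1305097087733, 'cy': 237.7600285672475, 'R': array([[ 0.00865459, -0.99974678, -0.020772  ],
       [-0.99539137, -0.0066292 , -0.09566643],
       [ 0.09550451,  0.02150423, -0.99519669]]), 't': array([-0.06615396,  0.58021091,  0.95460617])}
scene {'fx': 579.6246478086609, 'fy': 579.6246478086609, 'cx': 313.0881395959197, 'cy': 230.69412986889705, 'R': array([[-0.59461087,  0.8039875 ,  0.00648172],
       [ 0.53952526,  0.40497181, -0.73818041],
       [-0.59611274, -0.43543305, -0.67457221]]), 't': array([ 0.40628607, -0.25034163,  1.48819907])}
lid_round_small [354. 213.] 0.96 [ 0.63  -0.13   0.032]
lid_round_small [270. 220.] 0.89 [0.616 0.037 0.032]
lid_round_small [334. 143.] 0.87 [ 0.772 -0.09   0.032]
lid_rect_small [351. 215.] 0.95 [ 0.628 -0.125  0.024]
lid_round_large [280. 140.] 0.73 [0.782 0.022 0.016]
lid_round_large [351. 215.] 0.6 [ 0.629 -0.125  0.016]
lid_rect_large [352. 214.] 0.94 [ 0.632 -0.128  0.008]
jar_round_small [207. 210.] 0.58 [0.638 0.17  0.   ]
jar_rect_small [315. 340.] 0.88 [ 0.376 -0.
[... 295 characters left out ...]
] 0.59 [ 0.66  -0.445  0.   ]
{'t': 0.6, 'q': array([-1.38900284e+00,  5.26831521e-02,  1.61285978e+00, -2.11378141e-05,
        1.47599160e+00, -1.19004229e-01]), 'dq': array([ 0.00118168, -0.00138224,  0.00136495, -0.00071592, -0.00021998,
       -0.00276236]), 'effort': array([-7.32124372e-04, -3.93410289e+01, -3.70231783e+01, -9.25018867e-05,
        6.38488364e-04, -6.18117866e-06]), 'tool_pos': array([ 0.18516863, -0.59694042,  0.23133809]), 'tool_rot': array([ 3.10606989e+00,  4.70706987e-01, -3.01714220e-05]), 'contact_force': array([ 0.59279754, -0.2577304 ,  0.68022337]), 'wrist_torque': array([0.02477522, 0.00889595, 0.02671727]), 'grip_force': 0.0, 'opening': 0.08541081884256932}
```

View pics/top0.png

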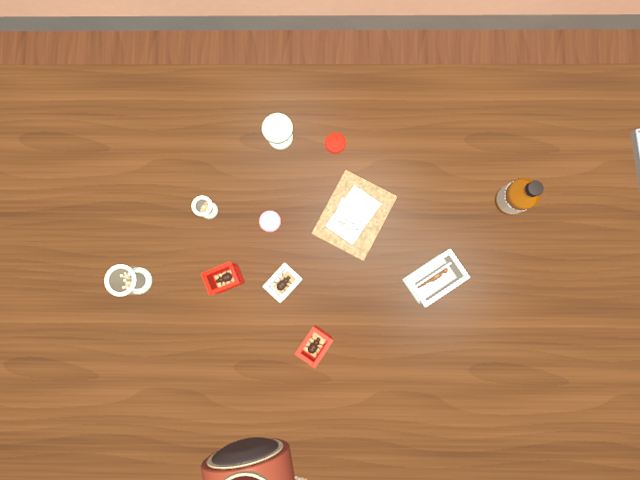

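View pics/scene0.png

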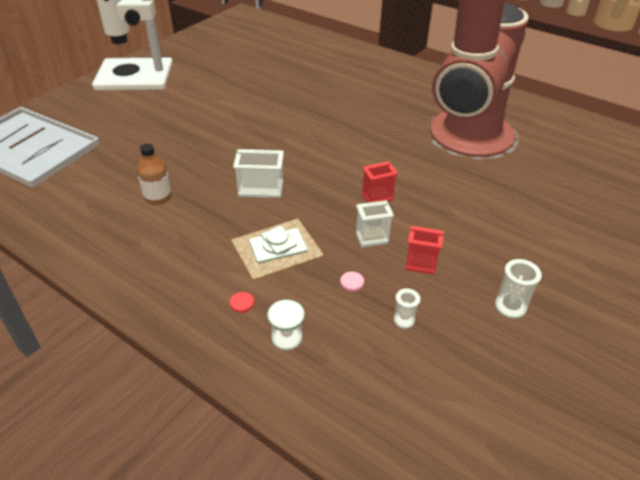

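Top view: the stack is at (353,214) on the cork mat. The jars are round small (202,206), round large (120,281), rect large (437,278) and clear rect small (283,283).

Look-alikes to ignore are the red rect jars at (222,278) and (314,346), the pink disc (270,221), the red disc (335,143), and the closed jar (278,130). The lid I want is the pale one on top of the stack, at (354,213).

```bash
cat >> h.py <<'E'
def delta(x,y,z,yaw):
    "print shift (cm) and turn about tool z, for tool-down pose with tool-x at yaw (mod pi)"
    o=ctrl.get_obs(); Rm=R.from_rotvec(o["tool_rot"]); M=Rm.as_matrix()
    d=Rm.inv().apply(np.array([x,y,z])-o["tool_pos"])*100
    y0=np.arctan2(M[1,0],M[0,0]); w=(yaw-y0+np.pi/2)%np.pi-np.pi/2
    yt=y0+w; T=R.from_matrix(np.array([[np.cos(yt),np.sin(yt),0],[np.sin(yt),-np.cos(yt),0],[0,0,-1]]))
    print("shift",d.round(2),"turn",(Rm.inv()*T).as_rotvec().round(3),"yaw0",y0.round(3),"q6",o["q"][5].round(2))
def st():
    o=ctrl.get_obs();print("t",round(o["t"],2),"p",o["tool_pos"].round(4),"F",o["contact_force"].round(1),"op",round(o["opening"],4),"gf",round(o["grip_force"],1))
E
python3 - <<'E'
from h import *
im=ctrl.get_image("top"); cv2.imwrite("pics/crop.png",cv2.resize(im[165:265,305:405],None,fx=6,fy=6,interpolation=3))
delta(.60,-.13,.26,.3)
E
```

```text
shift [ 53.45 -32.31  -2.87] turn [0.    0.    0.001] yaw0 0.301 q6 -0.12
```

View pics/crop.png

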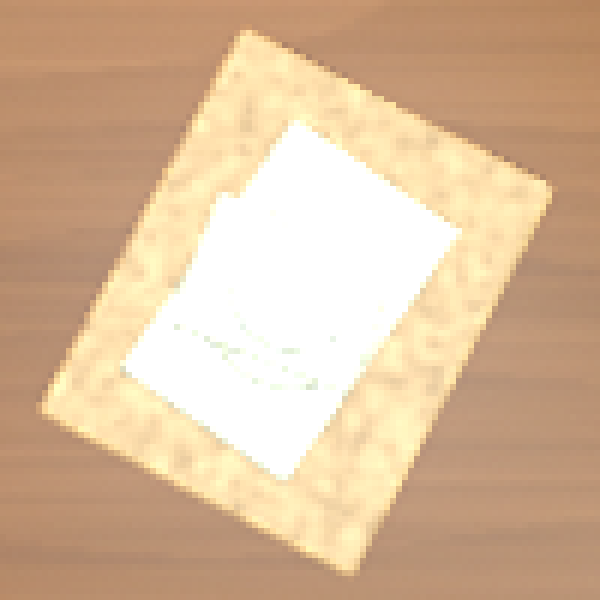

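The crop shows the pale white stack on the cork mat, with one corner of the small rectangle sticking out at the left (225,195). It isn't pink or red, so this is the right target. Moving above it.

```bash
python3 -m handwheel '[[[53.5,-32.3,-3],[0,0,0]],[[53.5,-32.3,-3],[0,0,0]],[[53.5,-32.3,-3],[0,0,0]],[[53.5,-32.3,-3],[0,0,0]],[[53.5,-32.3,-3],[0,0,0]]]' -1 30; python3 -c "
from h import *
delta(.60,-.13,.26,.3)"
```

```text
t: 1.27
tool_pos: [0.3937, -0.3621, 0.2467]
tool_rot: [3.105, 0.47, 0.001]
contact_force: [0.2, -1.3, -0.6]
opening: 0.0851
grip_force: 0.0
shift [ 26.58 -16.06  -1.33] turn [ 0.001 -0.     0.   ] yaw0 0.3 q6 0.39
```

```bash
python3 -m handwheel '[[[26.6,-16,-1.3],[0,0,0]],[[26.6,-16,-1.3],[0,0,0]],[[26.6,-16,-1.3],[0,0,0]],[[26.6,-16,-1.3],[0,0,0]],[[26.6,-16,-1.3],[0,0,0]]]'; python3 -c "
from h import *
st()
c=ctrl.calibration('wrist'); print(c, 'campos',-c['R'].T@c['t'])
cv2.imwrite('pics/w1.png',ctrl.get_image('wrist'))
for n,z in dict(lid_round_small=.038,lid_rect_small=.03,lid_round_large=.022,lid_rect_large=.014).items():
  for d in ctrl.landmark_of('wrist',n)[:2]: print(n,d['position'],round(d['score'],2),pix2w('wrist',d['position'],z-.008,c).round(4))
"
```

```text
t: 1.9
tool_pos: [0.6005, -0.1302, 0.2597]
tool_rot: [3.106, 0.471, 0.001]
contact_force: [1.6, -0.7, -0.0]
opening: 0.0851
grip_force: 0.0
t 1.9 p [ 0.6005 -0.1302  0.2597] F [ 1.6 -0.7 -0. ] op 0.0851 gf 0.0
{'fx': 371.64829954431775, 'fy': 371.64829954431775, 'cx': 314.4677741316857, 'cy': 241.16303258815503, 'R': array([[ 0.29692432, -0.95490025,  0.0012048 ],
       [-0.90247392, -0.2802097 ,  0.32714423],
       [-0.31205252, -0.09822438, -0.94497365]]), 't': array([-0.30231641,  0.45408767,  0.58224199])} campos [ 0.68125745 -0.10425189  0.40201541]
lid_round_small [326.8, 24.5] 0.86 [ 0.7756 -0.088   0.03  ]
lid_round_small [319.6, 172.9] 0.71 [ 0.6294 -0.1263  0.03  ]
lid_round_large [403.2, 304.4] 0.37 [ 0.5076 -0.2713  0.014 ]
```

View pics/w1.png

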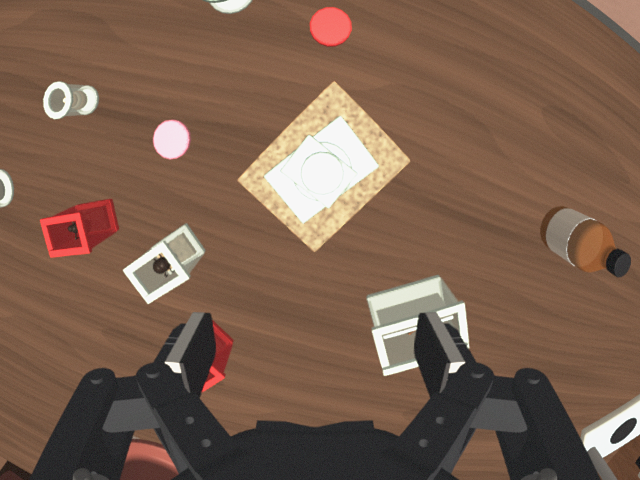

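Wrist view: the stack is at (322,172), clear rect jar at (157,270), large rect jar at (420,330), red jars at (75,232) and (215,350), pink disc at (171,140). Next I'll rectify the stack to a metric top-down view.

```bash
cat >> h.py <<'E'
def rectify(im,cam,x0,y0,z,half,n=600,c=None):
    "top-down metric picture: up=+x, left=+y"
    c=c or ctrl.calibration(cam); g=(np.arange(n)+.5)/n*2*half-half
    Y,X=np.meshgrid(y0-g,x0-g); P=np.stack([X,Y,np.full_like(X,z)],-1).reshape(-1,3)@np.array(c["R"]).T+np.array(c["t"])
    if cam=="wrist":
        s=np.hypot(P[:,0],P[:,1]); th=np.arctan2(s,P[:,2]); u,v=P[:,0]/s*th,P[:,1]/s*th
    else: u,v=P[:,0]/P[:,2],P[:,1]/P[:,2]
    return cv2.remap(im,(c["fx"]*u+c["cx"]).reshape(n,n).astype("f4"),(c["fy"]*v+c["cy"]).reshape(n,n).astype("f4"),cv2.INTER_CUBIC)
def r2w(u,v,x0,y0,half,n=600): return np.array([x0-((v+.5)/n*2*half-half), y0-((u+.5)/n*2*half-half)])
E
python3 -c "
from h import *
im=cv2.imread('pics/w1.png')
r=rectify(im,'wrist',.63,-.127,.034,.075)
f=r.astype(float); f=np.clip((f-170)*3,0,255)
for k in range(0,600,100): f[k,::4]=0;f[::4,k]=0
cv2.imwrite('pics/r1.png',f)"
```

```text
[ WARN:0@0.411] global loadsave.cpp:1063 imwrite_ Unsupported depth image for selected encoder is fallbacked to CV_8U.
```

View pics/r1.png

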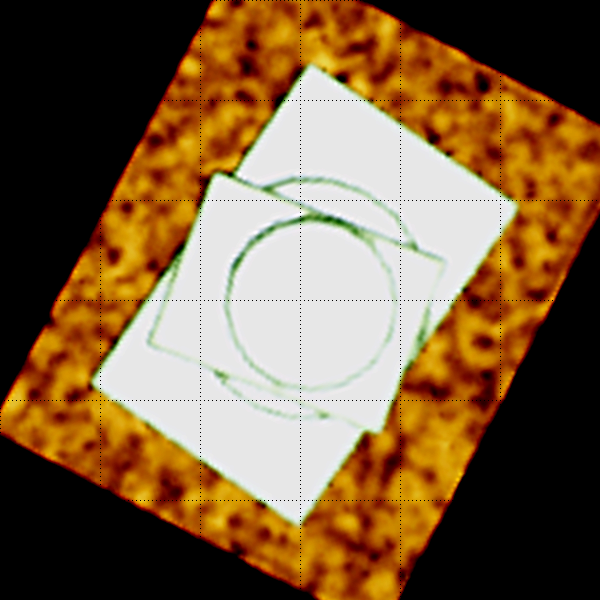

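The stack layout is clear (0.25 mm/px, centred on (0.63,-0.127)):
- **Small round lid:** centre pixel (311,302), at (0.630,-0.1296).
- **Small rect lid:** centre (297,303), yaw about 1.204.
- **Large round lid:** centre about (307,297).
- **Large rect lid:** centre (305,294).

Next I'll find how far the fingertips reach by touching bare bench nearby.

```bash
python3 -c "
from h import *
delta(.64,-.29,.05,.3)"
```

```text
shift [-0.77 16.29 20.91] turn [0.    0.001 0.001] yaw0 0.301 q6 0.93
```

```bash
python3 -m handwheel '[[[-0.8,12,6],[0,0,0]],[[-0.8,16.3,12],[0,0,0]],[[-0.8,16.3,20],[0,0,0]],[[-0.8,16.3,22],[0,0,0]],[[-0.8,16.3,22],[0,0,0]]]' -0.03
python3 -m handwheel '[[[0,0,1.2],[0,0,0]],[[0,0,2.2],[0,0,0]],[[0,0,2.4],[0,0,0]],[[0,0,2.4],[0,0,0]]]'
```

```text
t: 2.78
tool_pos: [0.6368, -0.292, 0.0353]
tool_rot: [-3.104, -0.465, 0.006]
contact_force: [0.3, -0.3, 0.0]
opening: 0.0441
grip_force: 0.0
t: 3.28
tool_pos: [0.6408, -0.2902, 0.0171]
tool_rot: [3.104, 0.471, 0.003]
contact_force: [-0.1, 0.2, -0.4]
opening: 0.0439
grip_force: 0.0
```

```bash
python3 -m handwheel '[[[0,0,1.4],[0,0,0]],[[0,0,1.4],[0,0,0]],[[0,0,1.6],[0,0,0]],[[0,0,1.7],[0,0,0]]]'
python3 -m handwheel '[[[0,0,0.2],[0,0,0]],[[0,0,0.2],[0,0,0]],[[0,0,0.2],[0,0,0]]]'
```

```text
t: 3.78
tool_pos: [0.64, -0.2901, -0.0017]
tool_rot: [3.106, 0.471, 0.0]
contact_force: [-0.6, 0.9, 0.4]
opening: 0.0436
grip_force: 0.0
t: 4.15
tool_pos: [0.6401, -0.2902, -0.002]
tool_rot: [-3.106, -0.471, 0.0]
contact_force: [-2.6, 1.2, 6.9]
opening: 0.0438
grip_force: 3.5
```

```bash
python3 -m handwheel '[[[0,0,-0.2],[0,0,0]],[[0,0,0],[0,0,0]],[[0,0,0.1],[0,0,0]],[[0,0,0.2],[0,0,0]],[[0,0,0.2],[0,0,0]]]' -0.55
python3 -m handwheel '[[[0,0,0.2],[0,0,0]],[[0,0,0.2],[0,0,0]],[[0,0,0.2],[0,0,0]]]'
```

```text
t: 4.78
tool_pos: [0.6397, -0.29, -0.0061]
tool_rot: [-3.106, -0.471, 0.001]
contact_force: [-0.5, 0.3, 0.5]
opening: 0.0662
grip_force: 0.0
t: 5.15
tool_pos: [0.6401, -0.2902, -0.0066]
tool_rot: [3.106, 0.471, 0.0]
contact_force: [-1.9, 1.7, 5.2]
opening: 0.066
grip_force: 2.5
```

```bash
python3 -m handwheel '[[[0,0,0.2],[0,0,0]],[[0,0,0.2],[0,0,0]],[[0,0,0.2],[0,0,0]]]'
python3 -c "
from h import *
delta(.63,-.1296,.10,1.204)"
```

```text
t: 5.52
tool_pos: [0.6402, -0.2902, -0.0066]
tool_rot: [-3.106, -0.471, 0.001]
contact_force: [-6.4, 3.3, 14.5]
opening: 0.0661
grip_force: 7.1
shift [  3.78 -15.65 -10.66] turn [-0.001  0.    -0.903] yaw0 0.301 q6 0.74
```

```bash
python3 -m handwheel '[[[0,0,-6],[0,0,-0.18]],[[3.8,-6,-12],[0,0,-0.36]],[[3.8,-12,-12],[0,0,-0.54]],[[3.8,-15.7,-11],[0,0,-0.72]],[[3.8,-15.7,-11],[0,0,-0.903]]]' -0.4
python3 -m handwheel '[[[0,0,0],[0,0,0]],[[0,0,0],[0,0,0]]]'
python3 -c "
from h import *
delta(.63,-.1296,.029,1.204)
c=ctrl.calibration('wrist');im=ctrl.get_image('wrist');cv2.imwrite('pics/w2.png',im);
cv2.imwrite('pics/w2r.png',rectify(im,'wrist',.63,-.127,.034,.075,c=c))"
```

```text
t: 6.15
tool_pos: [0.6284, -0.1249, 0.0997]
tool_rot: [-2.579, -1.791, 0.001]
contact_force: [-0.1, -0.2, 0.2]
opening: 0.0601
grip_force: 0.0
t: 6.4
tool_pos: [0.6299, -0.1295, 0.1004]
tool_rot: [2.592, 1.774, 0.0]
contact_force: [0.2, -0.9, -0.2]
opening: 0.0598
grip_force: 0.0
shift [-0.01  0.01  7.14] turn [ 0.     0.    -0.003] yaw0 1.201 q6 0.05
```

View pics/w2.png

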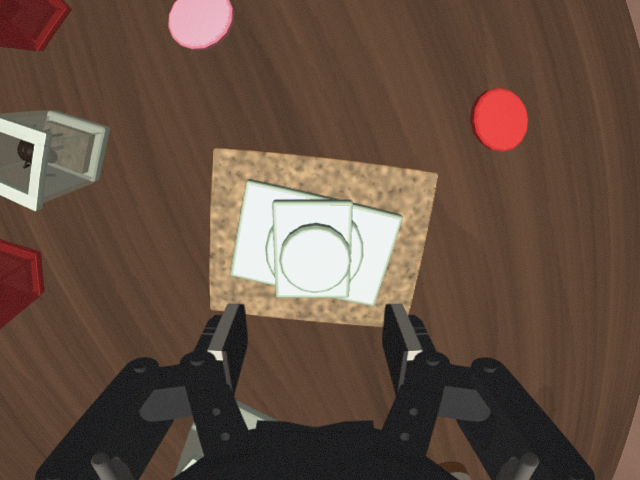

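The small round lid (315,258) sits centred between the fingers (mid about 316). Descending and gripping.

```bash
python3 -m handwheel '[[[0,0,4],[0,0,0]],[[0,0,6.2],[0,0,0]],[[0,0,7.1],[0,0,0]],[[0,0,7.1],[0,0,0]]]'
python3 -m handwheel '[[[0,0,0],[0,0,0]],[[0,0,0],[0,0,0]],[[0,0,0],[0,0,0]],[[0,0,0],[0,0,0]]]' 0.3 30
```

```text
t: 6.95
tool_pos: [0.6294, -0.129, 0.0288]
tool_rot: [-2.589, -1.778, 0.001]
contact_force: [0.1, -0.1, -0.1]
opening: 0.0596
grip_force: 0.0
t: 7.45
tool_pos: [0.631, -0.1293, 0.031]
tool_rot: [2.587, 1.777, 0.003]
contact_force: [0.4, -0.2, 6.2]
opening: 0.0416
grip_force: 30.9
```

```bash
python3 -m handwheel '[[[0,0,-0.3],[0,0,0]],[[0,0,-2],[0,0,0]],[[0,0,-6],[0,0,0]],[[0,0,-11],[0,0,0]],[[0,0,-14],[0,0,0]]]'
python3 -c "
from h import *
H=dict(jar_round_small=.064,jar_round_large=.094,jar_rect_small=.078,jar_rect_large=.084)
im=ctrl.get_image('top')
cs=dict(jar_round_small=(.64,.17),jar_round_large=(.5,.305),jar_rect_small=(.49,0),jar_rect_large=(.5,-.283))
t=[rectify(im,'top',*cs[n],H[n],.07,n=300) for n in H]
M=np.vstack([np.hstack(t[:2]),np.hstack(t[2:])])
M[::50,::3]=(255,0,255);M[::3,::50]=(255,0,255)
cv2.imwrite('pics/j.png',M); cv2.imwrite('pics/w3.png',ctrl.get_image('wrist'))
"
```

```text
t: 8.07
tool_pos: [0.6306, -0.1291, 0.1734]
tool_rot: [2.587, 1.777, 0.004]
contact_force: [0.8, -0.1, -0.0]
opening: 0.0415
grip_force: 30.5
```

View pics/j.png

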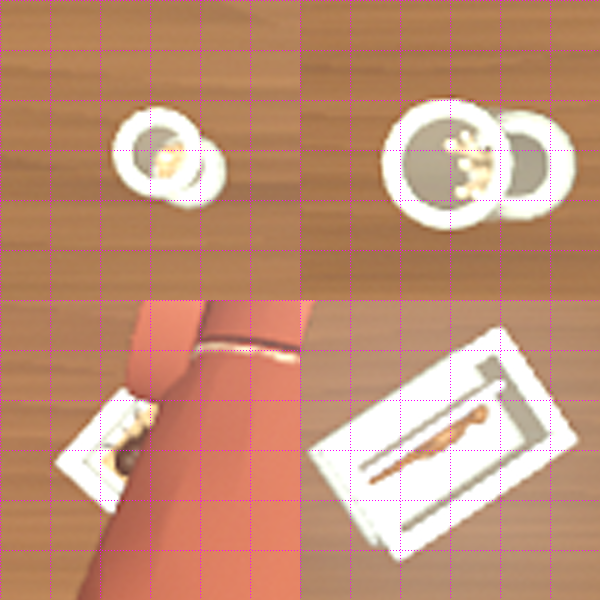

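View pics/w3.png

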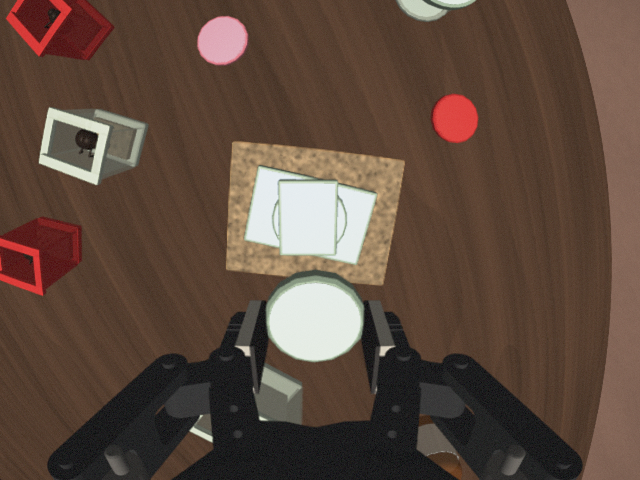

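The lid is held level at (315,318) and the rest of the stack looks undisturbed. Top view: small round jar rim at about (157,153) in its tile, large round about (147,164), rect large clear, rect small hidden behind the arm. I'll write a small outline fitter and use it for every jar and lid.

```bash
cat > fit.py <<'E'
from h import *
from scipy.optimize import minimize
S=dict(jar_round_small=("c",.041,.041,.064,.026,.026),jar_rect_small=("r",.061,.045,.078,.046,.030),jar_round_large=("c",.060,.060,.094,.044,.044),
 jar_rect_large=("r",.100,.064,.084,.084,.048),lid_rect_small=("r",.064,.048,.030,0,0),lid_round_large=("c",.064,.064,.022,0,0),lid_rect_large=("r",.104,.068,.014,0,0))
def outline(k,a,b,n=80):
    if k=="c":
        t=np.linspace(0,2*np.pi,2*n,endpoint=False); return np.c_[a/2*np.cos(t),a/2*np.sin(t)]
    s=np.linspace(-.46,.46,n); e=np.full(n,.5)
    return np.r_[np.c_[s*a,e*b],np.c_[s*a,-e*b],np.c_[e*a,s*b],np.c_[-e*a,s*b]]
def fit(im,cam,name,x,y,yaw=None,c=None,rng=.014,mouth=True,half=.09,z=None):
    k,a,b,zz,ma,mb=S[name]; z=z or zz; c=c or ctrl.calibration(cam); n=720
    r=cv2.GaussianBlur(cv2.cvtColor(rectify(im,cam,x,y,z,half,n,c),6),(0,0),2).astype("f4")
    def samp(P,v):
        R2=np.array([[np.cos(v[2]),-np.sin(v[2])],[np.sin(v[2]),np.cos(v[2])]]); W=P@R2.T+v[:2]
        return cv2.remap(r,((-W[:,1]+half)/2/half*n-.5).astype("f4")[None],((-W[:,0]+half)/2/half*n-.5).astype("f4")[None],1)[0]
    d=.0025; Q=[(outline(k,a-d,b-d),outline(k,a+d,b+d))]
    if ma and mouth: Q.append((outline(k,ma+d,mb+d),outline(k,ma-d,mb-d)))
    f=lambda v:-sum(np.mean(np.clip(np.abs(samp(i,v)-samp(o,v)) if not ma else samp(i,v)-samp(o,v),-20,40)) for i,o in Q)
    g=np.arange(-rng,rng+1e-6,.002); ys=[0] if k=="c" else (np.arange(0,np.pi,.1) if yaw is None else yaw+np.arange(-.3,.31,.1))
    best=sorted((f((p,q,w)),p,q,w) for p in g for q in g for w in ys)[:3]
    m=min((minimize(f,v[1:],method="Nelder-Mead",options=dict(initial_simplex=np.array(v[1:])+np.array([[0,0,0],[.002,0,0],[0,.002,0],[0,0,.06]]),xatol=1e-5,fatol=1e-3)) for v in best),key=lambda m:m.fun)
    return np.array([x+m.x[0],y+m.x[1],m.x[2]%np.pi]).round(4),round(-m.fun,1)
E
python3 -c "
from fit import *
im=cv2.imread('pics/top0.png')
for n,p in dict(jar_round_small=(.64,.17),jar_round_large=(.5,.305),jar_rect_small=(.49,0),jar_rect_large=(.5,-.283)).items():
  print(n,fit(im,'top',n,*p))
im=cv2.imread('pics/w1.png')
c=dict(fx=371.648,fy=371.648,cx=314.4678,cy=241.163,R=np.array([[0.29692432,-0.95490025,0.0012048],[-0.90247392,-0.2802097,0.32714423],[-0.31205252,-0.09822438,-0.94497365]]),t=np.array([-0.30231641,0.45408767,0.58224199]))
for n,p in dict(jar_round_small=(.64,.17),jar_rect_small=(.49,0),jar_rect_large=(.5,-.283)).items(): print('w',n,fit(im,'wrist',n,*p,c=c))
print('w lid',fit(im,'wrist','lid_rect_large',.63,-.127,c=c))
im=ctrl.get_image('wrist')
for n in ('lid_rect_small','lid_round_large','lid_rect_large'): print('w',n,fit(im,'wrist',n,.629,-.1265,rng=.006))
delta(.638,.166,.16,1.5)
"
```

```text
jar_round_small (array([0.6389, 0.1665, 0.0365]), np.float64(65.9))
jar_round_large (array([0.4935, 0.3064, 0.0566]), np.float64(73.3))
jar_rect_small (array([0.4913, 0.0064, 2.4092]), np.float64(54.4))
jar_rect_large (array([ 0.5033, -0.2825,  2.1581]), np.float64(53.7))
w jar_round_small (array([0.6391, 0.1679, 0.1093]), np.float64(78.1))
w jar_rect_small (array([0.4916, 0.0078, 2.4174]), np.float64(79.1))
w jar_rect_large (array([ 0.5035, -0.2807,  2.179 ]), np.float64(61.2))
w lid (array([ 0.6302, -0.1278,  2.5378]), np.float64(31.1))
w lid_rect_small (array([ 0.6292, -0.1213,  1.2166]), np.float64(33.4))
w lid_round_large (array([ 0.6286, -0.1259,  0.0182]), np.float64(31.4))
w lid_rect_large (array([ 0.631 , -0.1261,  2.5412]), np.float64(29.1))
shift [27.81 -9.94  1.2 ] turn [ 0.005  0.    -0.296] yaw0 1.204 q6 0.05
```

```bash
python3 -m handwheel '[[[27.8,-9.9,2],[0,0,0]],[[27.8,-9.9,2],[0,0,0]],[[27.8,-9.9,2],[0,0,0]],[[27.8,-9.9,2],[0,0,0]],[[27.8,-9.9,2],[0,0,0]]]'
python3 -m handwheel '[[[0,0,1],[0,0,0]],[[0,0,1],[0,0,0]],[[0,0,1],[0,0,0]]]'
python3 -c "
from fit import *
c=ctrl.calibration('wrist');im=ctrl.get_image('wrist');cv2.imwrite('pics/w4.png',im);st();p=ctrl.get_obs()['tool_pos']
print(fit(im,'wrist','jar_round_small',.639,.167,c=c))
S['lid_round_small']=('c',.044,.044,0,0,0)
print('held',fit(im,'wrist','lid_round_small',p[0],p[1],c=c,z=p[2]+.007,rng=.006))
"
```

```text
t: 8.85
tool_pos: [0.6351, 0.1685, 0.1465]
tool_rot: [-2.587, -1.78, 0.006]
contact_force: [-0.1, -0.0, 0.0]
opening: 0.0416
grip_force: 30.5
t: 9.22
tool_pos: [0.6367, 0.1647, 0.1384]
tool_rot: [-2.591, -1.776, 0.002]
contact_force: [-0.1, -0.2, -0.5]
opening: 0.0416
grip_force: 30.5
t 9.28 p [0.6371 0.1647 0.139 ] F [-0.5 -0.5  0.2] op 0.0416 gf 30.5
(array([0.6392, 0.1681, 0.069 ]), np.float64(62.6))
held (array([0.6377, 0.1683, 0.0218]), np.float64(37.0))
```

```bash
python3 -c "
from fit import *
c=ctrl.calibration('wrist');im=cv2.imread('pics/w4.png');p=ctrl.get_obs()['tool_pos']
for z in (.001,.004,.007,.01):
  for D in (.043,.044,.045):
    S['lid_round_small']=('c',D,D,0,0,0); print(z,D,fit(im,'wrist','lid_round_small',p[0],p[1],c=c,z=p[2]+z,rng=.006))
for n,P in dict(TCP=p,tip=p+[0,0,.0017],jar=[.6392,.1681,.064]).items(): print(n,w2pix('wrist',P,c))
cv2.imwrite('pics/w4c.png',cv2.resize(im[140:440,165:465],None,fx=2,fy=2,interpolation=2))
"
```

```text
0.001 0.043 (array([0.6362, 0.1636, 0.0497]), np.float64(40.0))
0.001 0.044 (array([0.6356, 0.1642, 0.0596]), np.float64(40.0))
0.001 0.045 (array([0.6359, 0.1644, 0.0428]), np.float64(40.0))
0.004 0.043 (array([0.6369, 0.1658, 0.0461]), np.float64(40.0))
0.004 0.044 (array([0.6365, 0.1661, 3.1367]), np.float64(40.0))
0.004 0.045 (array([0.6372, 0.1663, 0.0173]), np.float64(37.3))
0.007 0.043 (array([0.6371, 0.1678, 0.0393]), np.float64(40.0))
0.007 0.044 (array([0.6378, 0.168 , 3.1241]), np.float64(37.6))
0.007 0.045 (array([0.6376, 0.1667, 0.0822]), np.float64(34.3))
0.01 0.043 (array([0.6384, 0.1697, 0.0585]), np.float64(37.8))
0.01 0.044 (array([0.6382, 0.1684, 0.0401]), np.float64(34.6))
0.01 0.045 (array([0.6372, 0.1707, 0.0305]), np.float64(30.4))
TCP [315.03950161 317.92802967]
tip [315.04770062 319.90698138]
jar [316.02416489 250.21725852]
```

View pics/w4c.png

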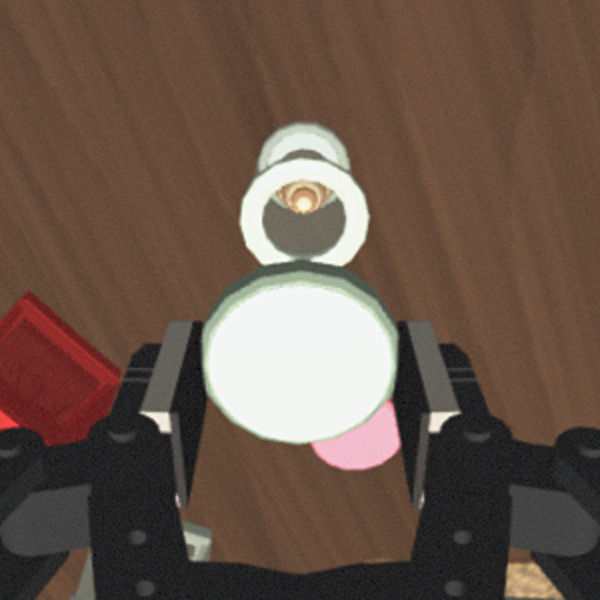

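```bash
cat >> h.py <<'E'
def wcal(pos,rot):
    "wrist calibration for another tool pose"
    c=dict(ctrl.calibration('wrist'));o=ctrl.get_obs();A=R.from_rotvec(o["tool_rot"]).as_matrix();B=R.from_rotvec(rot).as_matrix()
    Rc=c["R"]@A; tc=c["R"]@o["tool_pos"]+c["t"]   # tool->cam
    c["R"]=Rc@B.T; c["t"]=tc-c["R"]@np.array(pos); return c
E
python3 -c "
from h import *
c=wcal([.6299,-.1295,.1004],[2.592,1.774,0])
print('w2 round',pix2w('wrist',[315,258.5],.038,c),'rect',[pix2w('wrist',q,.03,c).round(4) for q in ([273,201],[352,200],[350,297],[276,298])])
c=ctrl.calibration('wrist');o=ctrl.get_obs();A=R.from_rotvec(o['tool_rot']).as_matrix()
f=lambda x,y,z:w2pix('wrist',o['tool_pos']+A@np.array([x,y,z]),c).round(1)
for z in (.002,-.002,-.006,-.010): print('tool z',z,'L/R',f(0,.022,z),f(0,-.022,z),'far/near',f(.022,0,z),f(-.022,0,z))
print('tip corners',f(.011,.022,-.0017),f(-.011,.022,-.0017))
"
```

```text
w2 round [ 0.63130112 -0.1263497   0.038     ] rect [array([ 0.6203, -0.0865,  0.03  ]), array([ 0.6638, -0.1028,  0.03  ]), array([ 0.6415, -0.1627,  0.03  ]), array([ 0.5966, -0.146 ,  0.03  ])]
tool z 0.002 L/R [363.8 315.2] [266.2 315.2] far/near [315.1 270.9] [315.  354.8]
tool z -0.002 L/R [364.9 319.8] [265.2 319.8] far/near [315.1 274.8] [315.  359.8]
tool z -0.006 L/R [366.  324.5] [264.1 324.6] far/near [315.1 278.9] [315. 365.]
tool z -0.01 L/R [367.1 329.5] [263.  329.5] far/near [315.2 283.2] [315.  370.4]
tip corners [366.3 297.6] [363.2 339.8]
```

```bash
python3 -c "
from h import *
delta(.6385,.1661,.072,1.204)"
```

```text
shift [0.19 0.09 6.7 ] turn [-0.     0.    -0.002] yaw0 1.202 q6 0.51
```

```bash
python3 -m handwheel '[[[0.2,0.1,3],[0,0,0]],[[0.2,0.1,5],[0,0,0]],[[0.2,0.1,6.2],[0,0,0]],[[0.2,0.1,6.7],[0,0,0]],[[0.2,0.1,6.7],[0,0,0]]]'
python3 -m handwheel '[[[0,0,0.1],[0,0,0]],[[0,0,0.2],[0,0,0]],[[0,0,0.3],[0,0,0]],[[0,0,0.3],[0,0,0]]]'
```

```text
t: 9.9
tool_pos: [0.6388, 0.1676, 0.0724]
tool_rot: [2.59, 1.779, 0.0]
contact_force: [0.6, 0.3, 0.1]
opening: 0.0414
grip_force: 30.5
t: 10.4
tool_pos: [0.6386, 0.1677, 0.0693]
tool_rot: [-2.589, -1.779, 0.0]
contact_force: [0.4, -0.2, 0.3]
opening: 0.0413
grip_force: 30.5
```

```bash
python3 -m handwheel '[[[0,0,0.1],[0,0,0]],[[0,0,0.1],[0,0,0]],[[0,0,0.1],[0,0,0]]]'
python3 -m handwheel '[[[0,0,0.1],[0,0,0]],[[0,0,0.1],[0,0,0]],[[0,0,0.1],[0,0,0]]]'
```

```text
t: 10.78
tool_pos: [0.6387, 0.1676, 0.0683]
tool_rot: [-2.589, -1.779, 0.0]
contact_force: [-0.1, -0.0, -0.4]
opening: 0.0414
grip_force: 30.5
t: 11.15
tool_pos: [0.6387, 0.1676, 0.0673]
tool_rot: [-2.59, -1.779, 0.0]
contact_force: [0.1, -0.0, -1.1]
opening: 0.0416
grip_force: 30.5
```

```bash
python3 -m handwheel '[[[0,0,0.1],[0,0,0]],[[0,0,0.1],[0,0,0]],[[0,0,0.1],[0,0,0]]]'
python3 -m handwheel '[[[0,0,0.1],[0,0,0]],[[0,0,0.1],[0,0,0]],[[0,0,0.1],[0,0,0]]]'
```

```text
t: 11.52
tool_pos: [0.6386, 0.1676, 0.0662]
tool_rot: [-2.589, -1.779, 0.0]
contact_force: [0.0, -0.3, -0.5]
opening: 0.0415
grip_force: 30.5
t: 11.9
tool_pos: [0.6386, 0.1676, 0.0652]
tool_rot: [-2.589, -1.779, 0.0]
contact_force: [-0.4, 0.1, -0.2]
opening: 0.0418
grip_force: 30.5
```

```bash
python3 -c "
from fit import *
c=ctrl.calibration('wrist');im=ctrl.get_image('wrist');cv2.imwrite('pics/w5.png',im);st();p=ctrl.get_obs()['tool_pos']
cv2.imwrite('pics/w5c.png',cv2.resize(im[200:400,215:415],None,fx=3,fy=3,interpolation=2))
for n,P in dict(TCP=p,jar=[.6390,.1675,.064]).items(): print(n,w2pix('wrist',P,c))
"
```

```text
t 11.95 p [0.6387 0.1676 0.0653] F [0.5 0.2 0.6] op 0.0414 gf 30.5
TCP [315.01411675 317.89403626]
jar [315.84681066 316.45119008]
```

View pics/w5c.png

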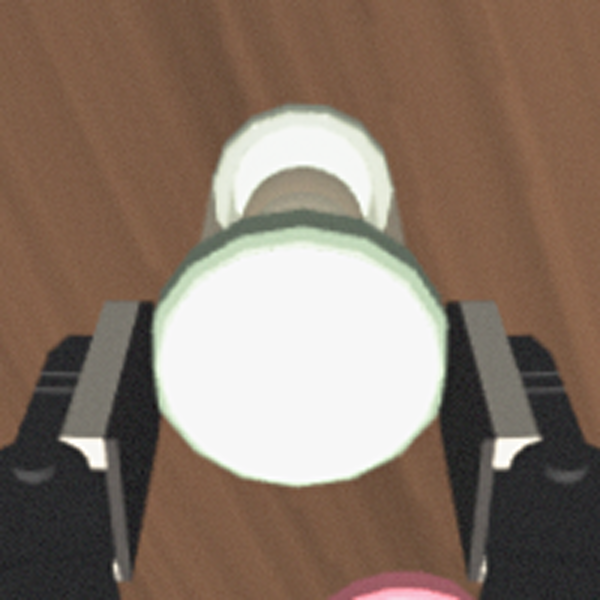

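The lid hasn't touched at TCP z 0.065, so it sits a little high in the pads. That puts its centre about 2 mm forward along tool x (near edge v≈362, far edge v≈270). I'll shift back 2 mm and continue.

```bash
python3 -m handwheel '[[[0,0,-0.2],[0,0,0]],[[-0.22,0,-0.2],[0,0,0]],[[-0.22,0,-0.1],[0,0,0]],[[-0.22,0,0.05],[0,0,0]],[[-0.22,0,0.05],[0,0,0]]]'
python3 -m handwheel '[[[0,0,0.05],[0,0,0]],[[0,0,0.1],[0,0,0]],[[0,0,0.1],[0,0,0]]]'
```

```text
t: 12.58
tool_pos: [0.6381, 0.1656, 0.0651]
tool_rot: [2.589, 1.779, 0.001]
contact_force: [-0.4, 0.6, 0.6]
opening: 0.0415
grip_force: 30.7
t: 12.95
tool_pos: [0.6382, 0.1657, 0.065]
tool_rot: [2.589, 1.779, 0.001]
contact_force: [-2.7, -0.6, 5.7]
opening: 0.0412
grip_force: 31.2
```

```bash
python3 -m handwheel '[[[0,0,0.05],[0,0,0]],[[0,0,0.1],[0,0,0]],[[0,0,0.1],[0,0,0]]]'
```

```text
t: 13.32
tool_pos: [0.6385, 0.1658, 0.0651]
tool_rot: [2.589, 1.779, 0.001]
contact_force: [-3.9, -1.0, 10.8]
opening: 0.0416
grip_force: 31.6
```

```bash
python3 -m handwheel '[[[0,0,-0.15],[0,0,0]],[[0,0,-0.15],[0,0,0]]]'
python3 -m handwheel '[[[0,0,0],[0,0,0]],[[0,0,0],[0,0,0]],[[0,0,0],[0,0,0]],[[0,0,-1],[0,0,0]],[[0,0,-6],[0,0,0]]]' -0.5
python3 -m handwheel '[[[0,0,-3],[0,0,0]],[[-4,0,-8],[0,0,0]],[[-4,0,-8],[0,0,0]],[[-4,0,-8],[0,0,0]]]'
python3 -c "
from fit import *
st();c=ctrl.calibration('wrist');im=ctrl.get_image('wrist');cv2.imwrite('pics/w6.png',im)
S['lid_round_small']=('c',.043,.043,0,0,0)
print('lid',fit(im,'wrist','lid_round_small',.639,.167,c=c,z=.072,rng=.008,half=.06))
it=ctrl.get_image('top');cv2.imwrite('pics/top1.png',it)
print('lid top',fit(it,'top','lid_round_small',.639,.167,z=.072,rng=.008,half=.06))
cv2.imwrite('pics/w6c.png',np.hstack([rectify(im,'wrist',.639,.167,.064,.04,400,c),rectify(it,'top',.639,.167,.072,.04,400)]))
"
```

```text
t: 13.58
tool_pos: [0.6382, 0.1657, 0.0651]
tool_rot: [2.589, 1.779, 0.001]
contact_force: [-1.9, -0.6, 6.1]
opening: 0.0413
grip_force: 31.1
t: 14.2
tool_pos: [0.6349, 0.1651, 0.1208]
tool_rot: [-2.586, -1.777, 0.012]
contact_force: [1.4, 0.2, 0.9]
opening: 0.0642
grip_force: 0.0
t: 14.7
tool_pos: [0.6236, 0.1282, 0.205]
tool_rot: [2.59, 1.778, 0.002]
contact_force: [-0.6, -0.1, -0.8]
opening: 0.0639
grip_force: 0.0
t 14.7 p [0.6236 0.1282 0.205 ] F [-0.6 -0.1 -0.8] op 0.0639 gf 0.0
lid (array([0.639 , 0.1682, 0.044 ]), np.float64(40.0))
lid top (array([0.6375, 0.1626, 0.0707]), np.float64(22.2))
```

View pics/w6c.png

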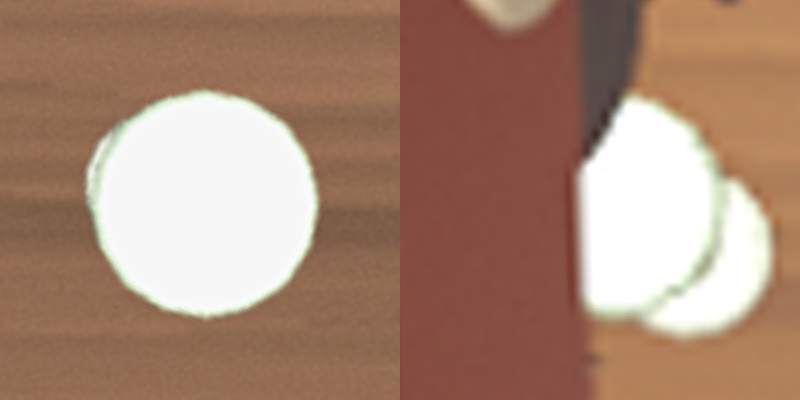

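Small round lid is centred on its jar: lid (0.639,0.168) against rim (0.639,0.168). Now the small rectangular lid.

```bash
sed -i 's/-20,40)/-20,100)/' fit.py; python3 -c "
from h import *
delta(.63,-.123,.14,1.205)"
```

```text
shift [-23.22   9.71   6.27] turn [-0.002  0.001 -0.001] yaw0 1.204 q6 0.45
```

```bash
python3 -m handwheel '[[[-23.2,9.7,3],[0,0,0]],[[-23.2,9.7,4],[0,0,0]],[[-23.2,9.7,5],[0,0,0]],[[-23.2,9.7,6.3],[0,0,0]],[[-23.2,9.7,6.3],[0,0,0]]]' -0.5
python3 -m handwheel '[[[0,0,0],[0,0,0]],[[0,0,0],[0,0,0]],[[0,0,0],[0,0,0]]]'
python3 -c "
from fit import *
c=ctrl.calibration('wrist');im=ctrl.get_image('wrist');cv2.imwrite('pics/w7.png',im);st()
a,s=fit(im,'wrist','lid_rect_small',.63,-.123,yaw=1.2,c=c,rng=.008);print(a,s)
for n in ('lid_round_large','lid_rect_large'): print(n,fit(im,'wrist',n,.63,-.125,c=c,rng=.008))
delta(a[0],a[1],.022,a[2])
"
```

```text
t: 15.42
tool_pos: [0.6285, -0.1252, 0.1367]
tool_rot: [-2.588, -1.771, 0.007]
contact_force: [0.5, 1.1, -0.3]
opening: 0.0643
grip_force: 0.0
t: 15.8
tool_pos: [0.6314, -0.1216, 0.1422]
tool_rot: [2.587, 1.781, 0.002]
contact_force: [0.5, -0.7, -0.4]
opening: 0.0638
grip_force: 0.0
t 15.85 p [ 0.6314 -0.1218  0.1422] F [-0.1  0.2 -0.1] op 0.0643 gf 0.0
[ 0.6282 -0.1229  1.1493] 48.2
lid_round_large (array([ 0.6302, -0.1275,  0.0386]), np.float64(35.8))
lid_rect_large (array([ 0.6289, -0.1269,  2.5372]), np.float64(48.3))
shift [-0.22 -0.27 12.02] turn [ 0.001 -0.     0.056] yaw0 1.206 q6 0.06
```

```bash
cat >> fit.py <<'E'
def over(im,cam,c,z0,x0,y0,half,items,fn,n=600):
    r=np.clip((rectify(im,cam,x0,y0,z0,half,n,c).astype(float)-150)*2.4,0,255).astype("u1")
    for name,a in items:
        k,A,B=S[name][:3]; P=outline(k,A,B,30)@np.array([[np.cos(a[2]),np.sin(a[2])],[-np.sin(a[2]),np.cos(a[2])]])+a[:2]
        z=S[name][3]; o=-np.array(c["R"]).T@c["t"]
        for q in P:
            w=o[:2]+(q-o[:2])*(z0-o[2])/(z-o[2])
            cv2.circle(r,(int((-(w[1]-y0)+half)/2/half*n),int((-(w[0]-x0)+half)/2/half*n)),1,(0,0,255),-1)
    cv2.imwrite(fn,r)
E
python3 -c "
from fit import *
c=ctrl.calibration('wrist');im=cv2.imread('pics/w7.png')
over(im,'wrist',c,.03,.63,-.125,.07,[('lid_rect_small',[.6282,-.1229,1.1493]),('lid_round_large',[.6302,-.1275,0]),('lid_rect_large',[.6289,-.1269,2.5372])],'pics/o1.png')"
```

```text
(no output)
```

View pics/o1.png

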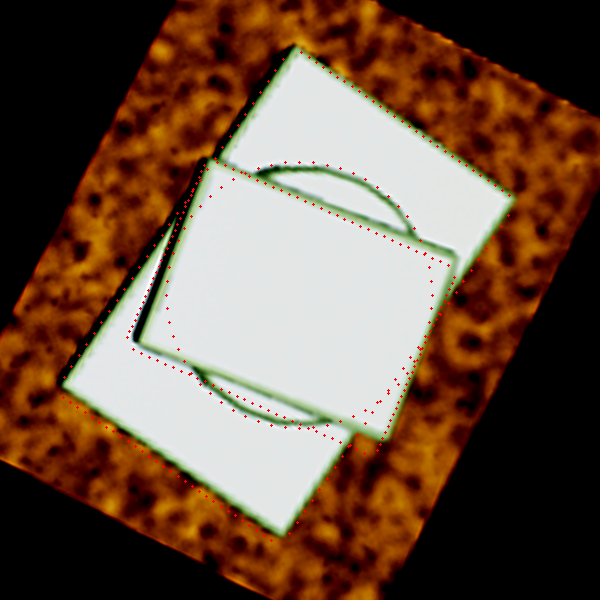

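The fit is a bit off because of the shaded sides. By eye from the corners (210,163), (456,257), (385,437), (138,342), the small rect lid is at (0.630,-0.1243) with yaw 1.206.

```bash
cat >> fit.py <<'E'
def face(im,cam,c,x0,y0,z,half=.075,n=900,thr=205,cham=.5):
    "segment white top face containing (x0,y0): centre, yaw of long side, size mm"
    r=rectify(im,cam,x0,y0,z,half,n,c); m=(r.min(2)>thr).astype("u1"); m=cv2.morphologyEx(m,cv2.MORPH_OPEN,np.ones((5,5)))
    _,l=cv2.connectedComponents(m,connectivity=4); k=(l==l[n//2,n//2]).astype("u1"); k=cv2.morphologyEx(k,cv2.MORPH_OPEN,np.ones((15,15)))
    ct=max(cv2.findContours(k,0,1)[0],key=cv2.contourArea); (u,v),(w,h),_=R_=cv2.minAreaRect(ct); b=cv2.boxPoints(R_); e=max(b[1]-b[0],b[2]-b[1],key=np.linalg.norm)
    s=2*half/n
    return np.array([x0-(v+.5)*s+half,y0-(u+.5)*s+half,np.arctan2(-e[0],-e[1])%np.pi]).round(4),np.array([w*s*1e3,h*s*1e3,cv2.contourArea(ct)*s*s*1e6]).round(1)
E
python3 -c "
from fit import *
c=ctrl.calibration('wrist');im=cv2.imread('pics/w7.png')
for t in (190,205,215): print(face(im,'wrist',c,.63,-.1243,.03,thr=t))
delta(.630,-.1243,.0225,1.206)"
```

```text
(array([ 0.6305, -0.125 ,  2.5446]), array([  70. ,   96.4, 5907.4]))
(array([ 0.6299, -0.1246,  1.1969]), array([  61.5,   45.6, 2747.7]))
(array([ 0.6299, -0.1246,  1.1927]), array([  61.1,   45. , 2684.7]))
shift [-0.28 -0.05 11.97] turn [ 0.001 -0.    -0.   ] yaw0 1.206 q6 0.06
```

```bash
python3 -m handwheel '[[[-0.3,-0.05,5],[0,0,0]],[[-0.3,-0.05,9],[0,0,0]],[[-0.3,-0.05,11],[0,0,0]],[[-0.3,-0.05,11.9],[0,0,0]],[[-0.3,-0.05,11.9],[0,0,0]]]' -0.5
python3 -m handwheel '[[[0,0,0],[0,0,0]],[[0,0,0],[0,0,0]]]'
python3 -m handwheel '[[[0,0,0],[0,0,0]],[[0,0,0],[0,0,0]],[[0,0,0],[0,0,0]],[[0,0,0],[0,0,0]]]' 0.2 30
```

```text
t: 16.48
tool_pos: [0.6299, -0.1257, 0.023]
tool_rot: [2.589, 1.779, 0.001]
contact_force: [0.7, -0.1, 0.3]
opening: 0.0645
grip_force: 0.0
t: 16.73
tool_pos: [0.6303, -0.1261, 0.0239]
tool_rot: [2.588, 1.778, 0.003]
contact_force: [-0.2, -0.6, 0.9]
opening: 0.064
grip_force: 0.0
t: 17.23
tool_pos: [0.63, -0.126, 0.0234]
tool_rot: [2.588, 1.778, 0.002]
contact_force: [-1.1, -0.5, 6.3]
opening: 0.0467
grip_force: 31.4
```

```bash
python3 -m handwheel '[[[0,0,-0.3],[0,0,0]],[[0,0,-2],[0,0,0]],[[0,0,-6],[0,0,-0.1]],[[0,0,-11],[0,0,-0.28]],[[0,0,-14.5],[0,0,-0.45]]]'
python3 -c "
from h import *
delta(.4916,.0078,.16,2.417)"
```

```text
t: 17.85
tool_pos: [0.63, -0.1259, 0.171]
tool_rot: [2.119, 2.315, 0.002]
contact_force: [0.4, -0.3, -0.9]
opening: 0.0471
grip_force: 31.1
shift [ 14.55 -12.61   1.04] turn [ 0.002  0.002 -0.757] yaw0 1.66 q6 -0.4
```

```bash
python3 -m handwheel '[[[4,-3.5,0],[0,0,-0.18]],[[8,-7,0.5],[0,0,-0.36]],[[12,-10,1],[0,0,-0.54]],[[14.5,-12.6,1],[0,0,-0.757]],[[14.5,-12.6,1],[0,0,-0.757]]]'
python3 -m handwheel '[[[0,0,0],[0,0,0]],[[0,0,0],[0,0,0]],[[0,0,0],[0,0,0]]]'
python3 -c "
from fit import *
c=ctrl.calibration('wrist');im=ctrl.get_image('wrist');cv2.imwrite('pics/w8.png',im);st();p=ctrl.get_obs()['tool_pos']
print(fit(im,'wrist','jar_rect_small',.4916,.0078,yaw=2.417,c=c,rng=.006)); print(fit(im,'wrist','jar_rect_small',.4916,.0078,yaw=2.417,c=c,rng=.006,mouth=False))
print('held',p,face(im,'wrist',c,p[0],p[1],p[2]+.0094,thr=205))
delta(.4916,.0078,.16,2.417)"
```

```text
t: 18.48
tool_pos: [0.4902, 0.0097, 0.1575]
tool_rot: [1.118, 2.936, 0.0]
contact_force: [-0.2, -0.7, -0.3]
opening: 0.0464
grip_force: 31.1
t: 18.85
tool_pos: [0.4922, 0.0078, 0.1574]
tool_rot: [-1.125, -2.933, 0.0]
contact_force: [-0.0, -0.6, 0.2]
opening: 0.0466
grip_force: 31.1
t 18.9 p [0.4921 0.0079 0.1573] F [-0.4  0.5 -0. ] op 0.0466 gf 31.1
(array([0.4917, 0.0081, 2.4145]), np.float64(86.4))
(array([0.4916, 0.0081, 2.4133]), np.float64(47.5))
held [0.49211793 0.00785932 0.15731602] (array([0.4906, 0.0099, 2.4045]), array([  42.3,   57.8, 2408.6]))
shift [ 0.03 -0.04 -0.27] turn [-0.    -0.    -0.007] yaw0 2.41 q6 -0.97
```

```bash
python3 -c "
from fit import *
c=ctrl.calibration('wrist');im=cv2.imread('pics/w8.png');p=ctrl.get_obs()['tool_pos']
for t in (150,170,190,215): print(t,face(im,'wrist',c,p[0],p[1],p[2]+.0094,thr=t))
x0,y0=p[:2]
over(im,'wrist',c,p[2]+.0094,x0,y0,.06,[],'pics/o2.png')"
```

```text
150 (array([0.4942, 0.0063, 2.4009]), array([  45.2,   72.2, 2846.2]))
170 (array([0.4904, 0.0101, 2.4081]), array([  43.3,   58.9, 2495.2]))
190 (array([0.4904, 0.01  , 2.4051]), array([  42.6,   58.1, 2437.7]))
215 (array([0.4905, 0.0101, 2.4074]), array([  42. ,   57.4, 2376.6]))
```

View pics/o2.png

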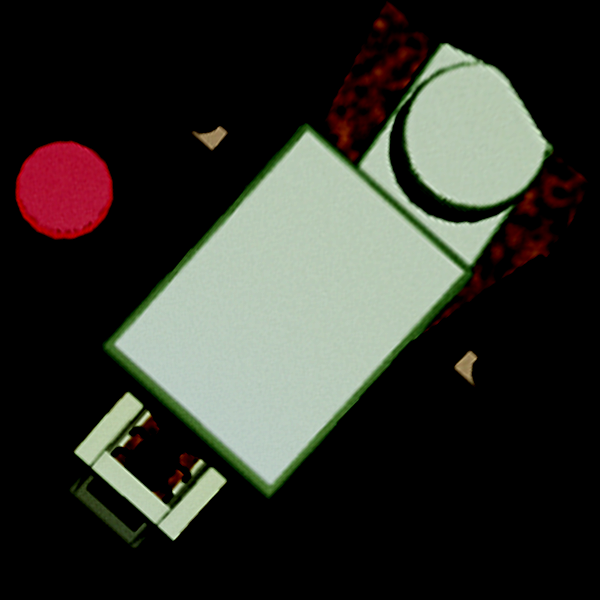

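Clean view of the held lid: corners (306,125), (470,270), (270,495), (106,347), yaw about 2.406, with the jar hidden below. Offset is about 1.5 mm along tool x. I'll compensate and lower.

```bash
python3 -c "
from h import *
delta(.4928,.0071,.084,2.415)"
```

```text
shift [-0.1  -0.01  7.33] turn [-0.    -0.    -0.005] yaw0 2.41 q6 -0.97
```

```bash
python3 -m handwheel '[[[-0.1,0,3],[0,0,-0.005]],[[-0.1,0,5.5],[0,0,-0.005]],[[-0.1,0,6.8],[0,0,-0.005]],[[-0.1,0,7.3],[0,0,-0.005]],[[-0.1,0,7.3],[0,0,-0.005]]]'
python3 -m handwheel '[[[0,0,0.1],[0,0,0]],[[0,0,0.2],[0,0,0]],[[0,0,0.3],[0,0,0]],[[0,0,0.35],[0,0,0]],[[0,0,0.35],[0,0,0]]]'
```

```text
t: 19.52
tool_pos: [0.4928, 0.0076, 0.0847]
tool_rot: [1.115, 2.936, 0.0]
contact_force: [-0.4, 0.2, -0.4]
opening: 0.0466
grip_force: 31.1
t: 20.15
tool_pos: [0.4924, 0.0077, 0.0807]
tool_rot: [-1.115, -2.937, -0.0]
contact_force: [0.1, -0.2, -0.9]
opening: 0.0464
grip_force: 31.1
```

```bash
python3 -m handwheel '[[[-0.03,0.03,0.05],[0,0,0]],[[-0.03,0.03,0.1],[0,0,0]],[[-0.03,0.03,0.1],[0,0,0]]]'
python3 -m handwheel '[[[0,0,0.05],[0,0,0]],[[0,0,0.1],[0,0,0]],[[0,0,0.1],[0,0,0]]]'
```

```text
t: 20.52
tool_pos: [0.4928, 0.0077, 0.0797]
tool_rot: [-1.115, -2.937, 0.0]
contact_force: [0.4, -1.1, -0.7]
opening: 0.0466
grip_force: 31.1
t: 20.9
tool_pos: [0.4931, 0.0077, 0.0794]
tool_rot: [1.115, 2.937, 0.0]
contact_force: [-2.1, 0.8, 5.4]
opening: 0.0469
grip_force: 31.7
```

Contact at exactly the predicted height. Releasing.

```bash
python3 -m handwheel '[[[0,0,0],[0,0,0]],[[0,0,0],[0,0,0]],[[0,0,0],[0,0,0]],[[0,0,-1],[0,0,0]],[[0,0,-5],[0,0,0]]]' -0.5
python3 -m handwheel '[[[0,0,-3],[0,0,0]],[[-2,0,-6],[0,0,0]],[[-4,0,-8],[0,0,0]],[[-4,0,-8],[0,0,0]],[[-4,0,-8],[0,0,0]]]'
python3 -m handwheel '[[[0,0,0],[0,0,0]],[[0,0,0],[0,0,0]]]'
python3 -c "
from fit import *
c=ctrl.calibration('wrist');im=ctrl.get_image('wrist');cv2.imwrite('pics/w9.png',im);st()
for t in (190,205): print(face(im,'wrist',c,.4917,.0081,.086,thr=t,half=.06))
delta(.63,-.126,.17,1.2)
S['lid_rect_small']=('r',.0615,.0455,0,0,0)
print(fit(im,'wrist','lid_rect_small',.4917,.0081,yaw=2.414,c=c,rng=.006,z=.086))"
```

```text
t: 21.52
tool_pos: [0.4908, 0.0079, 0.1271]
tool_rot: [-1.113, -2.932, 0.002]
contact_force: [0.5, 0.9, 0.4]
opening: 0.0639
grip_force: 0.0
t: 22.15
tool_pos: [0.5219, -0.0185, 0.2078]
tool_rot: [-1.115, -2.935, 0.0]
contact_force: [-0.3, 0.2, 0.0]
opening: 0.0642
grip_force: 0.0
t: 22.4
tool_pos: [0.522, -0.0184, 0.2077]
tool_rot: [-1.114, -2.936, 0.0]
contact_force: [0.4, 0.9, 0.1]
opening: 0.0642
grip_force: 0.0
t 22.45 p [ 0.5222 -0.0185  0.208 ] F [ 0.  -0.4 -0.3] op 0.064 gf 0.0
(array([0.4927, 0.0087, 2.4131]), array([  46.8,   62.5, 2883.7]))
(array([0.4927, 0.0088, 2.4128]), array([  46.6,   62.1, 2843.3]))
shift [-15.2   -0.89   3.78] turn [-1.000e-03 -1.000e-03  1.216e+00] yaw0 2.416 q6 -1.02
(array([0.4927, 0.0088, 2.4073]), np.float64(99.7))
```

Small rect lid is on: (0.4927,0.0088,2.413) against the jar (0.4917,0.0081,2.4145). Next the large round lid.

```bash
python3 -m handwheel '[[[-7,0,3],[0,0,-0.12]],[[-13,0,4],[0,0,-0.12]],[[-14.9,-0.9,6],[0,0,-0.12]],[[-14.9,-0.9,6],[0,0,-0.12]],[[-14.9,-0.9,6],[0,0,-0.12]]]' -0.85
python3 -m handwheel '[[[0,0,0],[0,0,0]],[[0,0,0],[0,0,0]],[[0,0,0],[0,0,0]]]'
python3 -c "
from fit import *
c=ctrl.calibration('wrist');im=ctrl.get_image('wrist');cv2.imwrite('pics/w10.png',im);st()
for t in (200,210,220): print(face(im,'wrist',c,.63,-.1265,.022,thr=t))
print(fit(im,'wrist','lid_round_large',.63,-.1265,c=c,rng=.006))
print(fit(im,'wrist','lid_rect_large',.63,-.127,yaw=2.538,c=c,rng=.006))
delta(.63,-.1265,.014,2.538)"
```

```text
t: 23.08
tool_pos: [0.6279, -0.1239, 0.1487]
tool_rot: [-0.937, -2.998, -0.0]
contact_force: [0.9, 0.5, 0.3]
opening: 0.0791
grip_force: 0.0
t: 23.45
tool_pos: [0.6283, -0.1241, 0.1495]
tool_rot: [0.936, 2.998, 0.0]
contact_force: [-0.5, 0.9, 0.2]
opening: 0.0787
grip_force: 0.0
t 23.5 p [ 0.6283 -0.1242  0.1493] F [-0.3  0.5  0.2] op 0.0789 gf 0.0
(array([ 0.6297, -0.1284,  1.5708]), array([  59.3,   59.3, 2771.7]))
(array([ 0.6297, -0.1284,  1.5708]), array([  59. ,   59. , 2743.2]))
(array([ 0.6298, -0.1284,  1.5708]), array([  58.7,   58.5, 2709.2]))
(array([ 0.6291, -0.1279,  3.1189]), np.float64(51.6))
(array([ 0.6282, -0.127 ,  2.5339]), np.float64(49.9))
shift [-0.26 -0.1  13.53] turn [ 0.     0.001 -0.002] yaw0 2.536 q6 -1.28
```

```bash
python3 -c "
from h import *
delta(.6297,-.1278,.0125,2.538)"; python3 -m handwheel '[[[-0.3,0.1,5],[0,0,0]],[[-0.3,0.1,10],[0,0,0]],[[-0.3,0.1,12.5],[0,0,0]],[[-0.3,0.1,13.5],[0,0,0]],[[-0.3,0.1,13.5],[0,0,0]]]'
```

```text
shift [-0.31 -0.22 13.68] turn [ 0.     0.001 -0.002] yaw0 2.536 q6 -1.28
t: 24.12
tool_pos: [0.6313, -0.1253, 0.0138]
tool_rot: [-0.937, -2.998, -0.0]
contact_force: [0.2, -0.1, 0.1]
opening: 0.0786
grip_force: 0.0
```

```bash
python3 -m handwheel '[[[0,-0.3,0.1],[0,0,0]],[[0,-0.3,0.1],[0,0,0]],[[0,-0.3,0.1],[0,0,0]]]'
python3 -m handwheel '[[[0,0,0],[0,0,0]],[[0,0,0],[0,0,0]],[[0,0,0],[0,0,0]],[[0,0,0],[0,0,0]]]' -0.2 30
```

```text
t: 24.5
tool_pos: [0.6301, -0.1281, 0.0138]
tool_rot: [0.937, 2.997, 0.0]
contact_force: [-0.3, -0.5, -0.1]
opening: 0.0791
grip_force: 0.0
t: 25.0
tool_pos: [0.6301, -0.128, 0.0138]
tool_rot: [0.937, 2.998, -0.0]
contact_force: [-1.7, 0.5, 5.9]
opening: 0.061
grip_force: 32.2
```

```bash
python3 -m handwheel '[[[0,0,-0.3],[0,0,0]],[[0,0,-2],[0,0,0]],[[0,0,-7],[0,0,0]],[[0,0,-13],[0,0,0]],[[0,0,-18],[0,0,0]]]'
python3 -c "
from h import *
delta(.4935,.3064,.19,2.538)"
```

```text
t: 25.62
tool_pos: [0.6299, -0.1279, 0.1964]
tool_rot: [0.936, 2.996, -0.0]
contact_force: [0.8, -0.4, -0.7]
opening: 0.061
grip_force: 33.0
shift [35.95 27.94  0.57] turn [ 0.001  0.003 -0.002] yaw0 2.536 q6 -1.28
```

```bash
python3 -m handwheel '[[[36,27.9,0.5],[0,0,0]],[[36,27.9,0.5],[0,0,0]],[[36,27.9,0.5],[0,0,0]],[[36,27.9,0.5],[0,0,0]],[[36,27.9,0.5],[0,0,0]]]'
python3 -c "
from h import *
delta(.4935,.3064,.19,2.538)"
```

```text
t: 26.25
tool_pos: [0.5347, 0.172, 0.1904]
tool_rot: [0.937, 2.997, 0.001]
contact_force: [-0.1, 1.1, 0.3]
opening: 0.0608
grip_force: 33.0
shift [11.05  8.7   0.04] turn [ 0.001  0.001 -0.002] yaw0 2.536 q6 -0.79
```

```bash
python3 -m handwheel '[[[5,4,0],[0,0,0]],[[10,8,0],[0,0,0]],[[11,8.7,0],[0,0,0]],[[11,8.7,0],[0,0,0]]]'
python3 -m handwheel '[[[0,0,0],[0,0,0]],[[0,0,0],[0,0,0]],[[0,0,0],[0,0,0]]]'
python3 -c "
from fit import *
c=ctrl.calibration('wrist');im=ctrl.get_image('wrist');cv2.imwrite('pics/w11.png',im);st();p=ctrl.get_obs()['tool_pos']
a,s=fit(im,'wrist','jar_round_large',.4935,.3064,c=c,rng=.008); print(a,s); print(fit(im,'wrist','jar_round_large',.4935,.3064,c=c,rng=.008,mouth=False))
print('held',face(im,'wrist',c,p[0],p[1],p[2]+.0078))
delta(a[0],a[1],.104,2.538)"
```

```text
t: 26.75
tool_pos: [0.4944, 0.3047, 0.1898]
tool_rot: [0.934, 2.999, -0.0]
contact_force: [1.3, 0.0, 0.2]
opening: 0.0614
grip_force: 33.0
t: 27.12
tool_pos: [0.4951, 0.3033, 0.1894]
tool_rot: [0.94, 2.998, -0.0]
contact_force: [-0.4, -0.2, 0.1]
opening: 0.0608
grip_force: 33.0
t 27.18 p [0.4951 0.3035 0.1894] F [ 0.  -0.  -1.3] op 0.0609 gf 33.0
[0.4936 0.3079 0.0193] 118.3
(array([0.4944, 0.3075, 0.0211]), np.float64(60.5))
held (array([0.4959, 0.3035, 1.5708]), array([  58.5,   58.8, 2708.4]))
shift [0.37 0.28 8.54] turn [-0.     0.    -0.004] yaw0 2.534 q6 -0.54
```

```bash
python3 -c "
from h import *
delta(.4932,.3082,.099,2.538)"
```

```text
shift [0.42 0.28 9.04] turn [-0.     0.    -0.004] yaw0 2.534 q6 -0.54
```

```bash
python3 -m handwheel '[[[0.4,0.3,3],[0,0,0]],[[0.4,0.3,6],[0,0,0]],[[0.4,0.3,8],[0,0,0]],[[0.4,0.3,9],[0,0,0]],[[0.4,0.3,9],[0,0,0]]]'
python3 -m handwheel '[[[0,0,0.1],[0,0,0]],[[0,0,0.2],[0,0,0]],[[0,0,0.3],[0,0,0]],[[0,0,0.3],[0,0,0]]]'
```

```text
t: 27.8
tool_pos: [0.493, 0.3089, 0.099]
tool_rot: [-0.937, -2.998, 0.001]
contact_force: [0.4, 0.4, 0.9]
opening: 0.0611
grip_force: 33.0
t: 28.3
tool_pos: [0.4931, 0.3091, 0.0965]
tool_rot: [0.937, 2.998, 0.0]
contact_force: [-0.5, -0.2, -1.7]
opening: 0.0609
grip_force: 33.0
```

```bash
python3 -m handwheel '[[[-0.05,-0.07,0],[0,0,0]],[[-0.05,-0.07,0.1],[0,0,0]],[[-0.05,-0.07,0.2],[0,0,0]],[[-0.05,-0.07,0.2],[0,0,0]]]'
python3 -m handwheel '[[[0,0,0.05],[0,0,0]],[[0,0,0.1],[0,0,0]],[[0,0,0.1],[0,0,0]]]'
```

```text
t: 28.8
tool_pos: [0.493, 0.3081, 0.0942]
tool_rot: [-0.937, -2.998, 0.0]
contact_force: [0.6, 1.6, 0.2]
opening: 0.0607
grip_force: 33.0
t: 29.18
tool_pos: [0.4932, 0.3083, 0.0938]
tool_rot: [0.937, 2.998, 0.0]
contact_force: [-1.8, -0.8, 2.4]
opening: 0.0615
grip_force: 33.5
```

Contact at 0.0938, as predicted. Releasing and checking.

```bash
python3 -m handwheel '[[[0,0,0],[0,0,0]],[[0,0,0],[0,0,0]],[[0,0,0],[0,0,0]],[[0,0,-1],[0,0,0]],[[0,0,-5],[0,0,0]]]' -0.85
python3 -m handwheel '[[[0,0,-3],[0,0,0]],[[-2,0,-6],[0,0,0]],[[-4,0,-8],[0,0,0]],[[-4,0,-8],[0,0,0]],[[-4,0,-8],[0,0,0]]]'
python3 -m handwheel '[[[0,0,0],[0,0,0]],[[0,0,0],[0,0,0]]]'
python3 -c "
from fit import *
c=ctrl.calibration('wrist');im=ctrl.get_image('wrist');cv2.imwrite('pics/w12.png',im);st()
for t in (190,205): print(face(im,'wrist',c,.4937,.3078,.102,thr=t,half=.06))
S['lid_round_large']=('c',.0615,.0615,0,0,0)
print(fit(im,'wrist','lid_round_large',.4937,.3078,c=c,rng=.006,z=.102))
over(im,'wrist',c,.094,.4937,.3078,.05,[],'pics/o3.png')
delta(.63,-.127,.19,2.538)"
```

```text
t: 29.8
tool_pos: [0.4912, 0.3073, 0.1413]
tool_rot: [-0.936, -2.994, 0.006]
contact_force: [0.3, -0.1, 1.0]
opening: 0.079
grip_force: 0.0
t: 30.42
tool_pos: [0.5251, 0.2855, 0.2224]
tool_rot: [-0.937, -2.997, 0.001]
contact_force: [0.6, 0.5, -1.3]
opening: 0.0791
grip_force: 0.0
t: 30.68
tool_pos: [0.5251, 0.2856, 0.2222]
tool_rot: [-0.936, -2.997, 0.002]
contact_force: [-0.4, 0.2, -0.4]
opening: 0.0786
grip_force: 0.0
t 30.73 p [0.5253 0.2856 0.2224] F [-0.1 -0.1 -0.5] op 0.0791 gf 0.0
(array([0.4936, 0.3087, 0.    ]), array([  62.3,   62.1, 3062.7]))
(array([0.4936, 0.3087, 0.    ]), array([  62. ,   61.9, 3031.6]))
(array([0.4936, 0.3087, 0.    ]), np.float64(94.0))
shift [-32.09 -27.96   3.25] turn [-0.001 -0.001 -0.002] yaw0 2.536 q6 -0.59
```

Large round lid at (0.4936,0.3087), about 1 mm from the jar centre. Now the last lid.

```bash
python3 -m handwheel '[[[-32,-28,3],[0,0,0]],[[-32,-28,3],[0,0,0]],[[-32,-28,3],[0,0,0]],[[-32,-28,3],[0,0,0]],[[-32,-28,3],[0,0,0]]]' -1
python3 -c "
from h import *
delta(.63,-.127,.15,2.538)"
```

```text
t: 31.35
tool_pos: [0.602, -0.0187, 0.2011]
tool_rot: [0.937, 2.999, 0.0]
contact_force: [0.3, 0.7, -0.1]
opening: 0.0854
grip_force: 0.0
shift [-8.47 -7.32  5.11] turn [ 0.    -0.    -0.002] yaw0 2.536 q6 -1.12
```

```bash
python3 -m handwheel '[[[-4,-3.5,2],[0,0,0]],[[-8.5,-7.3,5],[0,0,0]],[[-8.5,-7.3,5],[0,0,0]],[[-8.5,-7.3,5],[0,0,0]]]'
python3 -m handwheel '[[[0,0,0],[0,0,0]],[[0,0,0],[0,0,0]],[[0,0,0],[0,0,0]]]'
python3 -c "
from fit import *
c=ctrl.calibration('wrist');im=ctrl.get_image('wrist');cv2.imwrite('pics/w13.png',im);st()
for t in (190,205,215): print(face(im,'wrist',c,.63,-.127,.014,thr=t))
S['lid_rect_large']=('r',.1015,.0655,.014,0,0)
a,s=fit(im,'wrist','lid_rect_large',.63,-.127,yaw=2.538,c=c,rng=.006);print(a,s)
delta(a[0],a[1],.0055,a[2])"
```

```text
t: 31.85
tool_pos: [0.6301, -0.1251, 0.151]
tool_rot: [-0.937, -2.997, -0.001]
contact_force: [-0.6, 0.2, 1.4]
opening: 0.0855
grip_force: 0.0
t: 32.22
tool_pos: [0.6305, -0.1245, 0.1521]
tool_rot: [0.935, 2.998, 0.0]
contact_force: [-0.2, -0.4, 0.1]
opening: 0.0854
grip_force: 0.0
t 32.27 p [ 0.6304 -0.1247  0.1519] F [ 0.  -0.2  0. ] op 0.0856 gf 0.0
(array([ 0.6298, -0.1276,  2.5378]), array([  65.1,  100.8, 6471.9]))
(array([ 0.6298, -0.1276,  2.5387]), array([  64.4,  100.2, 6362.7]))
(array([ 0.6298, -0.1276,  2.5378]), array([  64. ,   99.7, 6280.7]))
[ 0.6297 -0.1275  2.5384] 82.6
shift [-0.09 -0.28 14.64] turn [ 0.     0.001 -0.002] yaw0 2.537 q6 -1.28
```

```bash
python3 -m handwheel '[[[-0.1,-0.3,5],[0,0,0]],[[-0.1,-0.3,10],[0,0,0]],[[-0.1,-0.3,13],[0,0,0]],[[-0.1,-0.3,14.4],[0,0,0]],[[-0.1,-0.3,14.6],[0,0,0]]]'
python3 -m handwheel '[[[0,0,0],[0,0,0]],[[0,0,0],[0,0,0]],[[0,0,0],[0,0,0]]]'
python3 -m handwheel '[[[0,0,0],[0,0,0]],[[0,0,0],[0,0,0]],[[0,0,0],[0,0,0]],[[0,0,0],[0,0,0]]]' -0.25 40
```

```text
t: 32.9
tool_pos: [0.6292, -0.1282, 0.005]
tool_rot: [-0.937, -2.998, -0.0]
contact_force: [0.2, -0.7, -0.4]
opening: 0.0849
grip_force: 0.0
t: 33.28
tool_pos: [0.6301, -0.1286, 0.0066]
tool_rot: [0.936, 2.997, -0.0]
contact_force: [0.7, -0.0, 0.5]
opening: 0.0857
grip_force: 0.0
t: 33.78
tool_pos: [0.6298, -0.1284, 0.0068]
tool_rot: [0.937, 2.998, 0.0]
contact_force: [-1.8, 1.2, 4.9]
opening: 0.0644
grip_force: 42.5
```

```bash
python3 -m handwheel '[[[0,0,-0.3],[0,0,0]],[[0,0,-2],[0,0,0]],[[0,0,-7],[0,0,0]],[[0,0,-13],[0,0,0.17]],[[0,0,-17],[0,0,0.36]]]'
python3 -c "
from h import *
delta(.5034,-.2815,.18,2.17)"
```

```text
t: 34.4
tool_pos: [0.6304, -0.1287, 0.1801]
tool_rot: [1.462, 2.776, 0.001]
contact_force: [-0.1, -0.5, -0.6]
opening: 0.0641
grip_force: 44.6
shift [ -5.41 -19.12  -0.03] turn [0.003 0.004 0.002] yaw0 2.172 q6 -0.92
```

```bash
python3 -m handwheel '[[[-1.6,-5.5,0],[0,0,0]],[[-3.2,-11,0],[0,0,0]],[[-4.5,-16,0],[0,0,0]],[[-5.4,-19.1,0],[0,0,0]],[[-5.4,-19.1,0],[0,0,0]]]'
python3 -m handwheel '[[[0,0,0],[0,0,0]],[[0,0,0],[0,0,0]],[[0,0,0],[0,0,0]]]'
python3 -c "
from fit import *
c=ctrl.calibration('wrist');im=ctrl.get_image('wrist');cv2.imwrite('pics/w14.png',im);st();p=ctrl.get_obs()['tool_pos']
a,s=fit(im,'wrist','jar_rect_large',.5034,-.2815,yaw=2.17,c=c,rng=.008); print(a,s); print(fit(im,'wrist','jar_rect_large',.5034,-.2815,yaw=2.17,c=c,rng=.008,mouth=False))
print('held',face(im,'wrist',c,p[0],p[1],p[2]+.0088))
it=cv2.imread('pics/top0.png')
print('top',fit(it,'top','jar_rect_large',.5034,-.2815,yaw=2.17,mouth=False))
delta(a[0],a[1],.09,a[2])
cv2.imwrite('pics/w14c.png',np.hstack([cv2.resize(im,(400,300)),rectify(im,'wrist',.5034,-.2815,.084,.07,300,c)]))"
```

```text
t: 35.02
tool_pos: [0.5022, -0.2833, 0.1763]
tool_rot: [1.46, 2.781, -0.0]
contact_force: [0.1, 0.2, -1.2]
opening: 0.064
grip_force: 44.6
t: 35.4
tool_pos: [0.5039, -0.281, 0.1754]
tool_rot: [-1.453, -2.785, -0.0]
contact_force: [0.1, 0.5, -0.7]
opening: 0.0642
grip_force: 44.6
t 35.45 p [ 0.5038 -0.2811  0.1753] F [ 1.1  0.7 -1.4] op 0.0644 gf 44.6
[ 0.5027 -0.2814  2.1624] 42.0
(array([ 0.503 , -0.2813,  2.1639]), np.float64(31.4))
held (array([ 0.5033, -0.2794,  2.1823]), array([  62.4,   97.8, 6031. ]))
top (array([ 0.5027, -0.2841,  2.1637]), np.float64(48.6))
shift [ 0.03 -0.11  8.53] turn [-0.    -0.     0.017] yaw0 2.179 q6 -1.25
```

View pics/w14c.png

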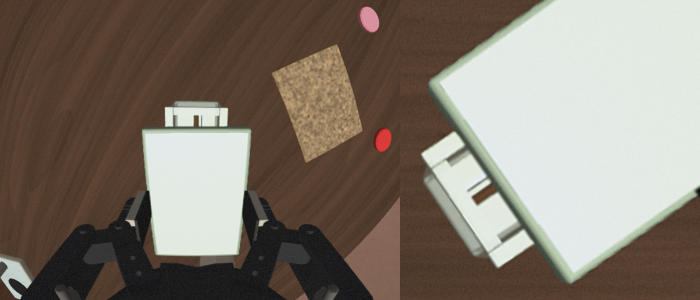

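The lid is held (175,190 in the left half) and the flange end of the jar shows beyond it. The end-edge geometry gives jar centre (0.503,-0.281), yaw 2.165, which agrees with the fit.

```bash
python3 -c "
from h import *
delta(.5032,-.2816,.09,2.165)"
```

```text
shift [-0.01 -0.08  8.53] turn [-0.    -0.     0.014] yaw0 2.179 q6 -1.25
```

```bash
python3 -m handwheel '[[[0,-0.1,3],[0,0,0.015]],[[0,-0.1,6],[0,0,0.015]],[[0,-0.1,8],[0,0,0.015]],[[0,-0.1,8.5],[0,0,0.015]],[[0,-0.1,8.5],[0,0,0.015]]]'
python3 -m handwheel '[[[0,0,0.1],[0,0,0]],[[0,0,0.2],[0,0,0]],[[0,0,0.2],[0,0,0]],[[0,0,0.2],[0,0,0]]]'
```

```text
t: 36.08
tool_pos: [0.5029, -0.2825, 0.0908]
tool_rot: [1.476, 2.773, -0.0]
contact_force: [0.4, 0.9, -1.4]
opening: 0.0639
grip_force: 44.6
t: 36.58
tool_pos: [0.5026, -0.2824, 0.0886]
tool_rot: [1.476, 2.773, -0.0]
contact_force: [0.1, -0.2, -1.1]
opening: 0.0636
grip_force: 44.6
```

```bash
python3 -m handwheel '[[[0.05,0.09,0],[0,0,0]],[[0.05,0.09,0.1],[0,0,0]],[[0.05,0.09,0.2],[0,0,0]],[[0.05,0.09,0.25],[0,0,0]],[[0.05,0.09,0.25],[0,0,0]]]'
python3 -m handwheel '[[[0,0,0.05],[0,0,0]],[[0,0,0.1],[0,0,0]],[[0,0,0.15],[0,0,0]],[[0,0,0.15],[0,0,0]]]'
```

```text
t: 37.2
tool_pos: [0.5029, -0.2814, 0.0858]
tool_rot: [-1.476, -2.773, -0.0]
contact_force: [-0.2, 0.6, -1.8]
opening: 0.0638
grip_force: 44.6
t: 37.7
tool_pos: [0.5031, -0.2815, 0.085]
tool_rot: [1.476, 2.773, -0.0]
contact_force: [-2.1, 2.0, 4.5]
opening: 0.0643
grip_force: 47.2
```

Contact at the expected height. Releasing and checking.

```bash
python3 -m handwheel '[[[0,0,0],[0,0,0]],[[0,0,0],[0,0,0]],[[0,0,0],[0,0,0]],[[0,0,-1],[0,0,0]],[[0,0,-5],[0,0,0]]]' -1
python3 -m handwheel '[[[0,0,-4],[0,0,0]],[[-2,0,-8],[0,0,0]],[[-4,0,-12],[0,0,0]],[[-6,0,-12],[0,0,0]],[[-6,0,-12],[0,0,0]]]'
python3 -m handwheel '[[[0,0,0],[0,0,0]],[[0,0,0],[0,0,0]],[[0,0,0],[0,0,0]]]'
python3 -c "
from fit import *
c=ctrl.calibration('wrist');im=ctrl.get_image('wrist');cv2.imwrite('pics/w15.png',im);st()
for t in (190,205): print(face(im,'wrist',c,.503,-.2813,.092,thr=t,half=.08))
im=ctrl.get_image('top');cv2.imwrite('pics/top2.png',im)
for n,x,y,z in (('rl',.503,-.2813,.092),('rs',.4927,.0085,.086),('cl',.4936,.308,.102),('cs',.639,.168,.072)): print(n,face(im,'top',ctrl.calibration('top'),x,y,z,thr=205,half=.08))
for n in ('closed_jar','amber_bottle'): print(n,ctrl.landmark_of('top',n)[0])"
```

```text
t: 38.33
tool_pos: [0.5013, -0.2802, 0.1323]
tool_rot: [-1.473, -2.768, -0.001]
contact_force: [0.8, -0.8, 0.0]
opening: 0.0854
grip_force: 0.0
t: 38.95
tool_pos: [0.5369, -0.332, 0.2555]
tool_rot: [1.477, 2.771, -0.0]
contact_force: [-0.9, 0.4, -1.3]
opening: 0.0853
grip_force: 0.0
t: 39.33
tool_pos: [0.5362, -0.3306, 0.254]
tool_rot: [-1.475, -2.773, -0.0]
contact_force: [0.0, -0.1, 0.1]
opening: 0.0854
grip_force: 0.0
t 39.38 p [ 0.5363 -0.3307  0.2541] F [ 0.1 -0.9  0. ] op 0.0853 gf 0.0
(array([ 0.5033, -0.2808,  2.1664]), array([  66.7,  102.3, 6742.9]))
(array([ 0.5032, -0.2809,  2.1671]), array([  66.4,  101.9, 6672.7]))
rl (array([ 0.5017, -0.2806,  2.1645]), array([  68.6,  110.3, 7296.3]))
rs (array([0.4924, 0.0066, 2.4081]), array([  49.2,   64.2, 3054.1]))
cl (array([0.4936, 0.3067, 1.5708]), array([  62. ,   62.6, 3054.4]))
cs (array([0.6383, 0.1652, 1.0062]), array([  42.5,   42.3, 1410.4]))Traceback (most recent call last):
  File "<string>", line 7, in <module>
    for n in ('closed_jar','amber_bottle'): print(n,ctrl.landmark_of('top',n)[0])
                                                    ~~~~~~~~~~~~~~~~~~~~~~~~~^^^
IndexError: list index out of range
```

All four lids sit within about 1 mm of their jar centres in both the wrist and top views, and the gripper is clear. Handing in.

```bash
python3 -c "
from station import ctrl
print(ctrl.finish_job())"
```

```text
the job is handed in; nothing more can be done
None
```

I closed all four jars and handed the job in at about 39 s: each lid was lowered to light contact (about 11 N at most) and sits roughly 1–1.5 mm from its jar's centre, and both rectangular ones are square to within 0.01 rad; I never moved near the closed jar or the bottle, though I got no final camera check on those two.

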